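# Sort the dropper bottles into their colour-coded holders

### The job

The four small dropper bottles were left scattered over the bench after the test run: stand each one upright in the cup of the holder that has the same colour as its pointed cap, without tipping any of them over. Leave the two larger bottles, the white one with the green cap and the brown one, standing where they are.

Things in the scene. Friction and masses are not known exactly. Their poses are not given: they have to be found in the camera images.
- dropper_red_mid (a point): small loose dropper bottle with a pointed red cap: round white body 29 mm in diameter, 85 mm tall in all, about 30 to 55 g. The body is cylindrical from the underside up to about 40 mm, then come a shoulder, neck and cap; grasp it by the cylindrical body. The point lies on the bottle's axis, 34 mm above its underside; z up along the axis; yaw does not matter
- holder_red_well (a point): fixed holder for one dropper bottle: a flat round grey foot, 74 mm in diameter and 2 mm thick, with a low open round red cup on it (outside 55 mm, inside 47 mm in diameter; rim 12 mm above the bench). The point is the centre of the cup's inner floor, 3 mm above the bench; z up
- dropper_blue_mid (a point): small loose dropper bottle with a pointed blue cap: round white body 29 mm in diameter, 85 mm tall in all, about 30 to 55 g. The body is cylindrical from the underside up to about 40 mm, then come a shoulder, neck and cap; grasp it by the cylindrical body. The point lies on the bottle's axis, 34 mm above its underside; z up along the axis; yaw does not matter
- holder_blue_well (a point): fixed holder for one dropper bottle: a flat round grey foot, 74 mm in diameter and 2 mm thick, with a low open round blue cup on it (outside 55 mm, inside 47 mm in diameter; rim 12 mm above the bench). The point is the centre of the cup's inner floor, 3 mm above the bench; z up
- dropper_green_mid (a point): small loose dropper bottle with a pointed green cap: round white body 29 mm in diameter, 85 mm tall in all, about 30 to 55 g. The body is cylindrical from the underside up to about 40 mm, then come a shoulder, neck and cap; grasp it by the cylindrical body. The point lies on the bottle's axis, 34 mm above its underside; z up along the axis; yaw does not matter
- holder_green_well (a point): fixed holder for one dropper bottle: a flat round grey foot, 74 mm in diameter and 2 mm thick, with a low open round green cup on it (outside 55 mm, inside 47 mm in diameter; rim 12 mm above the bench). The point is the centre of the cup's inner floor, 3 mm above the bench; z up
- dropper_yellow_mid (a point): small loose dropper bottle with a pointed yellow cap: round white body 29 mm in diameter, 85 mm tall in all, about 30 to 55 g. The body is cylindrical from the underside up to about 40 mm, then come a shoulder, neck and cap; grasp it by the cylindrical body. The point lies on the bottle's axis, 34 mm above its underside; z up along the axis; yaw does not matter
- holder_yellow_well (a point): fixed holder for one dropper bottle: a flat round grey foot, 74 mm in diameter and 2 mm thick, with a low open round yellow cup on it (outside 55 mm, inside 47 mm in diameter; rim 12 mm above the bench). The point is the centre of the cup's inner floor, 3 mm above the bench; z up
- bottle_white_mid (a point): larger loose bottle that stays where it is: white body 60 mm in diameter, flat green screw cap, 122 mm tall. The point lies on its axis, 61 mm above its underside
- bottle_amber_mid (a point): larger loose bottle that stays where it is: brown body 50 mm in diameter, flat white screw cap, 99 mm tall. The point lies on its axis, 50 mm above its underside
There are look-alikes about, which are no part of the job. What is shaped like the part that bears holder_green_well but black or pink is not meant.

How it is judged:
At the end, for the whole second after the job is handed in: Every dropper bottle stands upright (0.15 rad) and at rest in the cup of its cap's colour: axis within 12 mm of the cup's centre, marked point 30 to 38 mm above the cup floor. The two larger bottles stand upright (0.15 rad) within 30 mm of where they started (horizontal distance between dropper_red_mid and holder_red_well below 0.012 m and z of dropper_red_mid in the frame of holder_red_well between 0.03 and 0.038 m and angle between each of dropper_red_mid, dropper_blue_mid, dropper_green_mid, dropper_yellow_mid, bottle_white_mid, bottle_amber_mid's own z axis and vertical below 0.15 rad and linear speed of each of dropper_red, dropper_blue, dropper_green, dropper_yellow below 0.02 m/s and horizontal distance between dropper_blue_mid and holder_blue_well below 0.012 m and z of dropper_blue_mid in the frame of holder_blue_well between 0.03 and 0.038 m and horizontal distance between dropper_green_mid and holder_green_well below 0.012 m and z of dropper_green_mid in the frame of holder_green_well between 0.03 and 0.038 m and horizontal distance between dropper_yellow_mid and holder_yellow_well below 0.012 m and z of dropper_yellow_mid in the frame of holder_yellow_well between 0.03 and 0.038 m and distance of each of bottle_white_mid, bottle_amber_mid from where it was at the start of the episode below 0.03 m); the robot touches nothing.
It fails at once if the white bottle is shifted by more than 30 mm or tipped (distance of bottle_white_mid from where it was at the start of the episode above 0.03 m or angle between bottle_white_mid's own z axis and vertical above 0.5 rad).
It fails at once if the amber bottle is shifted by more than 30 mm or tipped (distance of bottle_amber_mid from where it was at the start of the episode above 0.03 m or angle between bottle_amber_mid's own z axis and vertical above 0.5 rad).
It fails at once if a dropper bottle is tipped over (angle between any of dropper_red_mid, dropper_blue_mid, dropper_green_mid, dropper_yellow_mid's own z axis and vertical above 0.8 rad).
It also fails if it takes over 104 s, if anything falls off the work surface, if the arm or the gripper's body presses on something with over 40 N, if the wrist force passes 120 N, or if a joint passes its speed limit or range.

### The arm

A 7-joint arm with a two-finger parallel gripper is mounted at the origin on a cart in front of the work surface, level with it; the furniture and walls round the work are solid. World frame = base frame: x ahead of the robot, y to its left, z up, the work surface at z = 0. Lengths are in m, angles in rad, forces in N, time in s.
With the tool pointing down it reaches from about 0.425 to 0.925 m from the base axis. Payload 6.8 kg.
Tool frame: the origin (TCP) lies between the finger pads; the fingertips stand r.tcp_to_tips ahead of it and the grasp point (between the pads) lies 3 mm ahead of it (r.tcp_to_tips is the distance from the TCP to the fingertips, in m); z points along the fingers, y is the line along which they close (so a half turn about z gives the same grasp; the last joint's range is limited). The gripper opens to 85 mm and grips with 20 to 120 N. Pads are 22 mm wide; open, the fingers measure 114 mm over their backs; the gripper's body (76 mm by 85 mm) begins 54 mm behind the grasp point. The pads swing forward as they close: fully open they stand 13 mm farther back than shut.
Start: joints at [1.155, 0.477, 0.022, 1.555, -0.011, 1.109, -0.083], TCP at [0.205, -0.643, 0.253] pointing down, gripper open.
Joint ranges: [-2.96, 2.96], [-0.34, 2.1], [-1.41, 1.46], [0.24, 2.44], [-1.37, 4.51], [0.17, 1.92], [-2.96, 2.96]. Speed limits (rad/s): [2.39, 2.39, 3.14, 3.14, 3.14, 3.14, 3.14].

### API

Orientations are given as a rotation vector (axis times angle).
In Python, from bench import r gives the robot as it stands. The module is installed in compiled form; this text tells all that it offers.
- The arm moves only by the tool step_arm, never from a script. Its argument "moves" is a list of rows, each an object of numbers: "rx", "ry", "rz": the turn, a rotation vector about the tool's x, y, z in degrees; "dx", "dy", "dz": the shift along the tool's x, y, z in mm; "gripper": the opening, from -1 (shut) to 1 (fully open). In form: [{"rx": .., "ry": .., "rz": .., "dx": .., "dy": .., "dz": .., "gripper": ..}, ...]. A call has 1 to 20 rows; each row shifts and turns the commanded pose from where the row before left it, along the tool's axes as they then stand; what a row does not reach is not made up. A row lasts 1/8 s, in which the tool goes at most 62.5 mm and 10.7 degrees, less where a joint would pass 70% of its speed; a pose out of reach is approached as far as the arm can. A call is refused whole if a number of a shift passes 62.5 or a number of a turn 10.7, either way. A call with a gripper value outside its range is refused whole. The fingers move at their own pace and stop on an object; "grip_force" is the grip in N (left out, the last holds). Time passes only in rows, so rows that do not move let the fingers close. It gives the time, the measured TCP pose, the force, the opening and the grip force at its end, in the units of the state.
- r.get_obs(): the state, without advancing time (a new reading comes with each control period).
- r.grab_frame(name): name is "scene" or "side" or "wrist"; returns the picture (480x640x3 uint8, blue, green, red); there is no depth.
- r.camera_info(name): a dict with "mtx" (3x3 intrinsics, pixels), "rvec" (rotation vector, rad) and "tvec" (3), from world to camera coordinates, as OpenCV has them. Camera axes: x right, y down, z forward; pixel columns grow to the right and rows downward; lengths in m; the calibration is good to about 2 mm. A picture is of the moment at which its call begins: read the wrist's pose just before it. camera_info takes no time and is no camera call; for the wrist camera it gives the pose at the moment of the call.
- r.hand_in(): hands the job in; it is judged then, once.
The state is a dict: "clock": time; "joints": joint angles; "qvel": joint speeds; "tau": joint torques, N m; "tcp_pos": TCP position; "orientation": TCP orientation; "contact_force": force on the tool from outside, world axes, zero at the start; "moment": the same for the moment, N m; "grip_width": finger opening in m; "gripper_force": force on a finger pad.
Only numpy, scipy, OpenCV 4.12 (cv2) and the standard library are available. Lean on these libraries where they do the work, as an engineer would, in place of code of your own. Each camera call takes 0.05 s, during which the arm holds its last target. There are 200 camera calls.

## Working session

There is one attempt and no reset: what is moved stays moved. The work goes in short steps, Python scripts to look and compute and a tool call to move; the robot and the scene stay as the last step left them, time stands still between calls to the robot, and variables do not carry over. Pictures are saved under pics/ and viewed, at most 14 in all, crops included, and the job is handed in when it is done.

Besides the shell and the picture viewer there is one more tool, called after "Call:" as name(argument=value, ...), one argument or row to a line, values as JSON. step_arm: Moves the arm, as the interface text tells. Its arguments: {"type":"object","properties":{"moves":{"type":"array","items":{"type":"object","properties":{"rx":{"type":"number"},"ry":{"type":"number"},"rz":{"type":"number"},"dx":{"type":"number"},"dy":{"type":"number"},"dz":{"type":"number"},"gripper":{"type":"number"}}}},"grip_force":{"type":"number"}},"required":["moves"]}

```bash
mkdir -p pics; python3 - <<'E'
from bench import r
import cv2
for n in("scene","side"):
    cv2.imwrite(f"pics/{n}0.png",r.grab_frame(n)); print(n,r.camera_info(n))
o=r.get_obs();print(r.tcp_to_tips,o["clock"],o["tcp_pos"],o["orientation"],o["grip_width"])
E
```

```text
scene {'mtx': array([[540.06928413,   0.        , 323.03716952],
       [  0.        , 540.06928413, 244.00059522],
       [  0.        ,   0.        ,   1.        ]]), 'rvec': array([ 0.84613435, -2.5370128 ,  1.10191016]), 'tvec': array([0.3358975 , 0.28373742, 0.96086651])}
side {'mtx': array([[587.36311497,   0.        , 318.77338528],
       [  0.        , 587.36311497, 237.9662338 ],
       [  0.        ,   0.        ,   1.        ]]), 'rvec': array([ 2.3023182 ,  0.02856102, -0.03269082]), 'tvec': array([-0.44023038,  0.01580713,  1.40324749])}
0.022 0.1 [ 0.20435471 -0.64281     0.25241259] [-3.10287595e+00 -4.81447496e-01  5.93381663e-04] 0.0854045275533017
```

View pics/scene0.png

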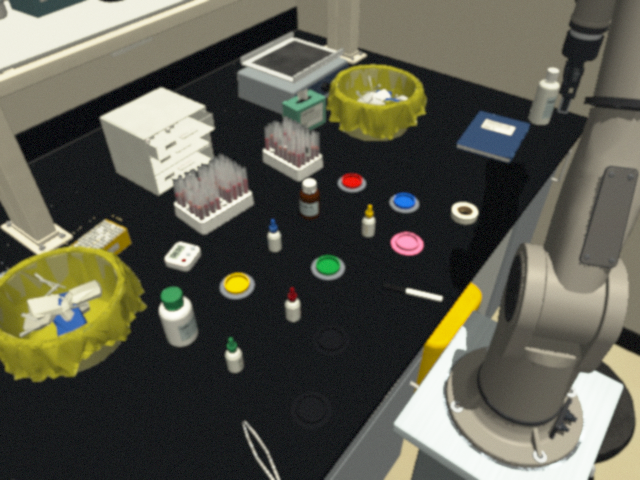

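View pics/side0.png

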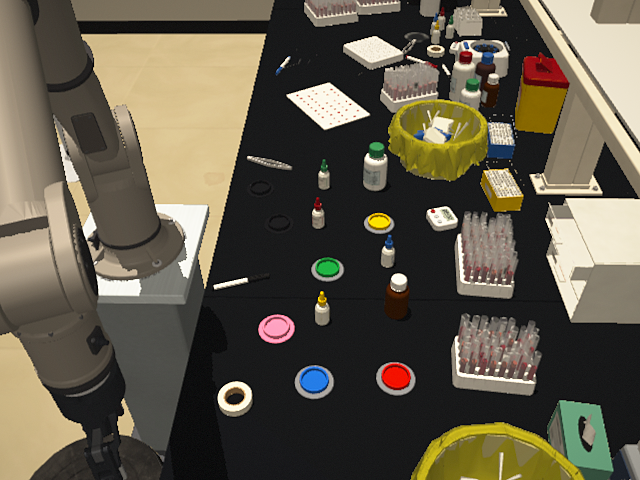

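Scene view: the droppers are red (293,305), blue (274,236), green (234,355) and yellow (369,222). The cups are red (351,182), blue (404,202), green (328,267) and yellow (237,285). The look-alikes are a pink cup at (407,243) and black ones at (331,340) and (312,410). The white bottle is at (178,318) and the amber one at (309,198).

```bash
cat > h.py <<'E'
import numpy as np, cv2
def cam(ci):
    R=cv2.Rodrigues(np.array(ci["rvec"]))[0]; t=np.array(ci["tvec"]).ravel(); return R,t,np.array(ci["mtx"])
def plane(ci,p,z):
    R,t,K=cam(ci); d=R.T@np.linalg.inv(K)@np.array([p[0],p[1],1.]); c=-R.T@t
    return c+d*(z-c[2])/d[2]
def tri(c1,p1,c2,p2):
    P=[k@np.c_[R,t] for R,t,k in map(cam,(c1,c2))]
    X=cv2.triangulatePoints(P[0],P[1],np.array(p1,float).reshape(2,1),np.array(p2,float).reshape(2,1)).ravel(); return X[:3]/X[3]
def blob(im,p,rad,hue):
    x,y=p;H=cv2.cvtColor(im,cv2.COLOR_BGR2HSV)[y-rad:y+rad,x-rad:x+rad].astype(int)
    m=((abs((H[...,0]-hue+90)%180-90)<14)&(H[...,1]>120)&(H[...,2]>50)).astype(np.uint8)
    n,l,s,c=cv2.connectedComponentsWithStats(m)
    i=1+np.argmax(s[1:,4]); return c[i]+[x-rad,y-rad],s[i,4]
HUE=dict(red=0,blue=108,green=70,yellow=25)
E
python3 - <<'E'
from bench import r
from h import *
S=cv2.imread("pics/scene0.png");D=cv2.imread("pics/side0.png");cs=r.camera_info("scene");cd=r.camera_info("side")
caps=dict(red=((292,296),(318,206)),blue=((273,228),(388,243)),green=((232,344),(324,168)),yellow=((369,212),(322,299)))
cups=dict(red=((351,182),(396,377)),blue=((404,202),(314,381)),green=((328,267),(327,268)),yellow=((237,285),(378,222)))
for k in caps:
    a,n=blob(S,caps[k][0],13,HUE[k]);b,m=blob(D,caps[k][1],13,HUE[k]);print(k,"cap",n,m,tri(cs,a,cd,b).round(4))
    a,n=blob(S,cups[k][0],24,HUE[k]);b,m=blob(D,cups[k][1],26,HUE[k]);print(k,"cup",n,m,tri(cs,a,cd,b).round(4),plane(cs,a,.008).round(4)[:2],plane(cd,b,.008).round(4)[:2])
for k,p,q,z in(("white",(172,297),(376,150),.118),("amber",(309,185),(399,281),.095)):print(k,plane(cs,p,z).round(3),plane(cd,q,z).round(3))
E
```

```text
red cap 110 73 [0.4365 0.0784 0.0672]
red cup 275 619 [ 0.5979 -0.3665  0.0103] [ 0.6015 -0.3693] [ 0.5969 -0.3657]
blue cap 97 82 [ 0.599  -0.0539  0.068 ]
blue cup 301 619 [ 0.444  -0.3777  0.0099] [ 0.4461 -0.3798] [ 0.4431 -0.3767]
green cap 113 47 [0.447  0.2374 0.068 ]
green cup 394 380 [ 0.463  -0.0764  0.0093] [ 0.465  -0.0774] [ 0.462  -0.0757]
yellow cap 109 106 [ 0.4552 -0.2261  0.0674]
yellow cup 473 322 [0.5865 0.0861 0.009 ] [0.5889 0.0855] [0.5855 0.0864]
white [0.577 0.25  0.118] [0.579 0.232 0.118]
amber [ 0.605 -0.192  0.095] [ 0.608 -0.201  0.095]
```

Call:
step_arm(
  moves=[
    {"rz": 8.8},
    {"rz": 8.8},
    {"dx": 25, "dy": -42, "dz": 5},
    {"dx": 25, "dy": -42, "dz": 5},
    {"dx": 25, "dy": -42, "dz": 5},
    {"dx": 25, "dy": -42, "dz": 5},
    {"dx": 25, "dy": -42, "dz": 5},
    {"dx": 25, "dy": -42, "dz": 5},
    {"dx": 25, "dy": -42, "dz": 5},
    {"dx": 25, "dy": -42, "dz": 5},
    {"dx": 25, "dy": -42, "dz": 5},
    {"dx": 25, "dy": -42, "dz": 5},
    {},
    {},
  ],
  grip_force=25,
)

```text
invalid input at $.moves[0]: expected keys rx, ry, rz, dx, dy, dz, gripper
```

```bash
python3 - <<'E'
from bench import r
import cv2
o=r.get_obs();print(o);cv2.imwrite("pics/w1.png",r.grab_frame("wrist"));print(r.camera_info("wrist"))
E
```

```text
{'clock': 0.1, 'joints': array([ 1.15487372,  0.47773406,  0.02234494,  1.55635068, -0.01148865,
        1.10926824, -0.08307729]), 'qvel': array([ 0.00179472, -0.00091059,  0.00220816, -0.00233039, -0.00022443,
       -0.00116421,  0.00099027]), 'tau': array([ 3.71988819e-03, -5.97760749e+01,  1.61313593e+00, -2.81959480e+01,
        1.27855709e-02,  4.90074905e-03,  1.89721834e-05]), 'tcp_pos': array([ 0.20435471, -0.64281   ,  0.25241259]), 'orientation': array([-3.10287595e+00, -4.81447496e-01,  5.93381663e-04]), 'contact_force': array([-0.46460513,  0.31947452,  1.03480665]), 'moment': array([ 0.00089541, -0.00650324,  0.00565124]), 'gripper_force': 0.0, 'grip_width': 0.0854045275533017}
{'mtx': array([[331.08825153,   0.        , 323.44281782],
       [  0.        , 331.08825153, 237.81929365],
       [  0.        ,   0.        ,   1.        ]]), 'rvec': array([-2.33790195,  1.71103538,  0.25388179]), 'tvec': array([-0.67409567, -0.03678061,  0.38051312])}
```

View pics/w1.png

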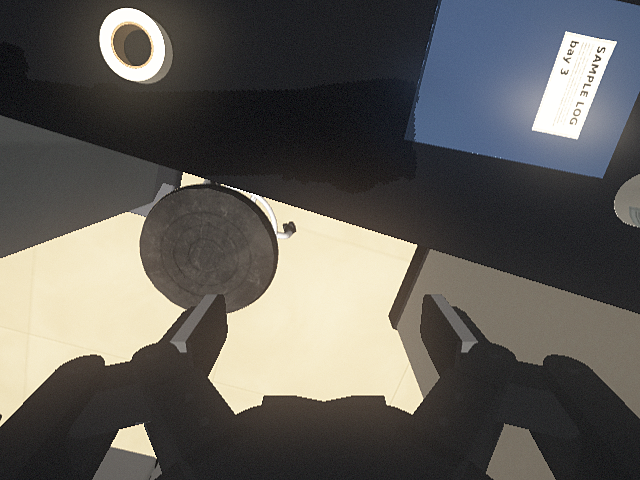

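The move was refused because every row needs all keys, so this picture shows the start pose: tape at (136,45), notebook at (540,80).

Call:
step_arm(
  moves=[
    {"rx": 0, "ry": 0, "rz": 8.8, "dx": 0, "dy": 0, "dz": 0, "gripper": 1},
    {"rx": 0, "ry": 0, "rz": 8.8, "dx": 0, "dy": 0, "dz": 0, "gripper": 1},
    {"rx": 0, "ry": 0, "rz": 0, "dx": 25, "dy": -42, "dz": 5, "gripper": 1},
    {"rx": 0, "ry": 0, "rz": 0, "dx": 25, "dy": -42, "dz": 5, "gripper": 1},
    {"rx": 0, "ry": 0, "rz": 0, "dx": 25, "dy": -42, "dz": 5, "gripper": 1},
    {"rx": 0, "ry": 0, "rz": 0, "dx": 25, "dy": -42, "dz": 5, "gripper": 1},
    {"rx": 0, "ry": 0, "rz": 0, "dx": 25, "dy": -42, "dz": 5, "gripper": 1},
    {"rx": 0, "ry": 0, "rz": 0, "dx": 25, "dy": -42, "dz": 5, "gripper": 1},
    {"rx": 0, "ry": 0, "rz": 0, "dx": 25, "dy": -42, "dz": 5, "gripper": 1},
    {"rx": 0, "ry": 0, "rz": 0, "dx": 25, "dy": -42, "dz": 5, "gripper": 1},
    {"rx": 0, "ry": 0, "rz": 0, "dx": 25, "dy": -42, "dz": 5, "gripper": 1},
    {"rx": 0, "ry": 0, "rz": 0, "dx": 25, "dy": -42, "dz": 5, "gripper": 1},
    {"rx": 0, "ry": 0, "rz": 0, "dx": 0, "dy": 0, "dz": 0, "gripper": 1},
    {"rx": 0, "ry": 0, "rz": 0, "dx": 0, "dy": 0, "dz": 0, "gripper": 1},
  ],
  grip_force=25,
)

```text
clock: 1.9
tcp_pos: [0.4538, -0.2236, 0.2031]
orientation: [3.141, 0.001, -0.001]
contact_force: [0.9, -0.7, -0.8]
grip_width: 0.0854
gripper_force: 0.0
```

```bash
python3 - <<'E'
from bench import r
import cv2
o=r.get_obs();print(o["joints"]);cv2.imwrite("pics/w2.png",r.grab_frame("wrist"));print(r.camera_info("wrist"))
E
```

```text
[ 0.44357326  0.26486269 -0.1281988   1.9984573   0.04402393  0.88141637
 -1.27850676]
{'mtx': array([[331.08825153,   0.        , 323.44281782],
       [  0.        , 331.08825153, 237.81929365],
       [  0.        ,   0.        ,   1.        ]]), 'rvec': array([-2.062912  ,  2.06673187,  0.30440094]), 'tvec': array([-0.22329272,  0.4118803 ,  0.46232822])}
```

View pics/w2.png

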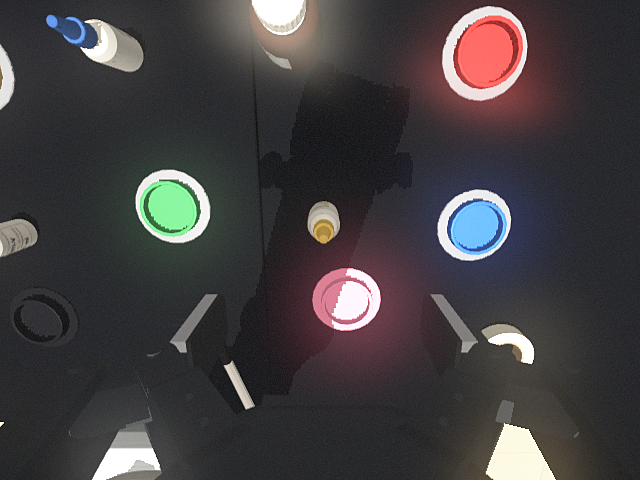

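Wrist view: yellow dropper (324,225), cups green (173,206), blue (474,225) and red (485,53), pink decoy (347,299). I'll check the position estimates against these.

```bash
python3 - <<'E'
from bench import r
from h import *
W=cv2.imread("pics/w2.png");c=r.camera_info("wrist")
for k,p in dict(green=(173,206),blue=(474,225),red=(485,53)).items():print(k,plane(c,p,.002).round(4))
a,n=blob(W,(323,232),16,20);print(a,n,plane(c,a,.0675).round(4), plane(c,(324,242),.085).round(4))
E
```

```text
green [ 0.4634 -0.0756  0.002 ]
blue [ 0.4435 -0.3753  0.002 ]
red [ 0.5979 -0.3649  0.002 ]
[323.23846154 231.03589744] 390 [ 0.4557 -0.224   0.0675] [ 0.4519 -0.2246  0.085 ]
```

Call:
step_arm(
  moves=[
    {"rx": 0, "ry": 0, "rz": 0, "dx": 1.5, "dy": 1.5, "dz": 30, "gripper": 1},
    {"rx": 0, "ry": 0, "rz": 0, "dx": 0, "dy": 0, "dz": 40, "gripper": 1},
    {"rx": 0, "ry": 0, "rz": 0, "dx": 0, "dy": 0, "dz": 40, "gripper": 1},
    {"rx": 0, "ry": 0, "rz": 0, "dx": 0, "dy": 0, "dz": 25, "gripper": 1},
    {"rx": 0, "ry": 0, "rz": 0, "dx": 0, "dy": 0, "dz": 20, "gripper": 1},
    {"rx": 0, "ry": 0, "rz": 0, "dx": 0, "dy": 0, "dz": 10, "gripper": 1},
    {"rx": 0, "ry": 0, "rz": 0, "dx": 0, "dy": 0, "dz": 0, "gripper": 1},
    {"rx": 0, "ry": 0, "rz": 0, "dx": 0, "dy": 0, "dz": 0, "gripper": -1},
    {"rx": 0, "ry": 0, "rz": 0, "dx": 0, "dy": 0, "dz": 0, "gripper": -1},
    {"rx": 0, "ry": 0, "rz": 0, "dx": 0, "dy": 0, "dz": 0, "gripper": -1},
    {"rx": 0, "ry": 0, "rz": 0, "dx": 0, "dy": 0, "dz": 0, "gripper": -1},
    {"rx": 0, "ry": 0, "rz": 0, "dx": 0, "dy": 0, "dz": 0, "gripper": -1},
    {"rx": 0, "ry": 0, "rz": 0, "dx": 0, "dy": 0, "dz": 0, "gripper": -1},
  ],
  grip_force=25,
)

```text
clock: 3.58
tcp_pos: [0.4561, -0.2248, 0.0388]
orientation: [3.141, 0.001, 0.001]
contact_force: [-1.6, -0.2, 5.8]
grip_width: 0.0276
gripper_force: 25.2
```

Call:
step_arm(
  moves=[
    {"rx": 0, "ry": 0, "rz": 0, "dx": 0, "dy": 0, "dz": -10, "gripper": -1},
    {"rx": 0, "ry": 0, "rz": 0, "dx": 0, "dy": 0, "dz": -30, "gripper": -1},
    {"rx": 0, "ry": 0, "rz": 0, "dx": 0, "dy": 0, "dz": -40, "gripper": -1},
    {"rx": 0, "ry": 0, "rz": 0, "dx": 0, "dy": 0, "dz": -40, "gripper": -1},
    {"rx": 0, "ry": 0, "rz": 0, "dx": 0, "dy": 0, "dz": -30, "gripper": -1},
    {"rx": 0, "ry": 0, "rz": 0, "dx": 0, "dy": 0, "dz": -10, "gripper": -1},
    {"rx": 0, "ry": 0, "rz": 0, "dx": 5, "dy": -11, "dz": 0, "gripper": -1},
    {"rx": 0, "ry": 0, "rz": 0, "dx": 10, "dy": -25, "dz": 0, "gripper": -1},
    {"rx": 0, "ry": 0, "rz": 0, "dx": 17, "dy": -40, "dz": 0, "gripper": -1},
    {"rx": 0, "ry": 0, "rz": 0, "dx": 17, "dy": -40, "dz": 0, "gripper": -1},
    {"rx": 0, "ry": 0, "rz": 0, "dx": 17, "dy": -40, "dz": 0, "gripper": -1},
    {"rx": 0, "ry": 0, "rz": 0, "dx": 17, "dy": -40, "dz": 0, "gripper": -1},
    {"rx": 0, "ry": 0, "rz": 0, "dx": 17, "dy": -40, "dz": 0, "gripper": -1},
    {"rx": 0, "ry": 0, "rz": 0, "dx": 15, "dy": -40, "dz": 0, "gripper": -1},
    {"rx": 0, "ry": 0, "rz": 0, "dx": 10, "dy": -25, "dz": 0, "gripper": -1},
    {"rx": 0, "ry": 0, "rz": 0, "dx": 5, "dy": -10, "dz": 0, "gripper": -1},
    {"rx": 0, "ry": 0, "rz": 0, "dx": 0, "dy": 0, "dz": 0, "gripper": -1},
    {"rx": 0, "ry": 0, "rz": 0, "dx": 0, "dy": 0, "dz": 0, "gripper": -1},
  ],
)

```text
clock: 5.82
tcp_pos: [0.5851, 0.0848, 0.1978]
orientation: [3.14, -0.002, -0.002]
contact_force: [0.2, -0.2, -0.8]
grip_width: 0.0275
gripper_force: 24.8
```

```bash
python3 - <<'E'
from bench import r
import cv2
o=r.get_obs();print(o["joints"]);cv2.imwrite("pics/w3.png",r.grab_frame("wrist"));cv2.imwrite("pics/s3.png",r.grab_frame("side"))
E
```

```text
[-0.05432229  0.41221247 -0.25146382  1.80171667  0.12431043  0.94433241
 -1.93075172]
```

View pics/w3.png

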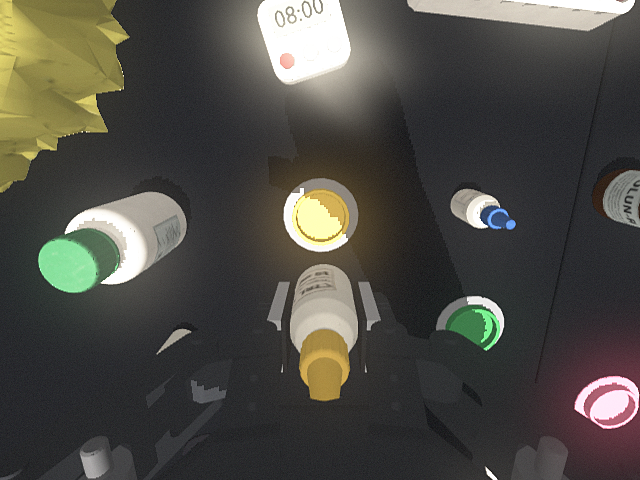

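Wrist view: bottle upright between the pads (body about x 291 to 358), yellow cup's foot centred at (321,214), blue dropper cap tip at (511,225).

```bash
python3 - <<'E'
from bench import r
from h import *
c=r.camera_info("wrist");print(plane(c,(321,214),.002).round(4))
W=cv2.imread("pics/w3.png");a,n=blob(W,(498,219),22,108);print(plane(c,a,.0675).round(4))
E
```

```text
[0.5879 0.0873 0.002 ]
[ 0.5989 -0.0506  0.0675]
```

Call:
step_arm(
  moves=[
    {"rx": 0, "ry": 0, "rz": 0, "dx": 2, "dy": -2, "dz": 20, "gripper": -1},
    {"rx": 0, "ry": 0, "rz": 0, "dx": 0, "dy": 0, "dz": 40, "gripper": -1},
    {"rx": 0, "ry": 0, "rz": 0, "dx": 0, "dy": 0, "dz": 40, "gripper": -1},
    {"rx": 0, "ry": 0, "rz": 0, "dx": 0, "dy": 0, "dz": 25, "gripper": -1},
    {"rx": 0, "ry": 0, "rz": 0, "dx": 0, "dy": 0, "dz": 15, "gripper": -1},
    {"rx": 0, "ry": 0, "rz": 0, "dx": 0, "dy": 0, "dz": 9, "gripper": -1},
    {"rx": 0, "ry": 0, "rz": 0, "dx": 0, "dy": 0, "dz": 4, "gripper": -1},
    {"rx": 0, "ry": 0, "rz": 0, "dx": 0, "dy": 0, "dz": 2, "gripper": -1},
    {"rx": 0, "ry": 0, "rz": 0, "dx": 0, "dy": 0, "dz": 0, "gripper": -1},
    {"rx": 0, "ry": 0, "rz": 0, "dx": 0, "dy": 0, "dz": 0, "gripper": -1},
  ],
)

```text
clock: 7.18
tcp_pos: [0.5879, 0.0885, 0.0439]
orientation: [-3.141, -0.001, -0.001]
contact_force: [-1.0, -0.0, -1.0]
grip_width: 0.0275
gripper_force: 24.8
```

Call:
step_arm(
  moves=[
    {"rx": 0, "ry": 0, "rz": 0, "dx": 0, "dy": 1, "dz": 1.5, "gripper": -1},
    {"rx": 0, "ry": 0, "rz": 0, "dx": 0, "dy": 0, "dz": 0, "gripper": -0.2},
    {"rx": 0, "ry": 0, "rz": 0, "dx": 0, "dy": 0, "dz": 0, "gripper": 0.2},
    {"rx": 0, "ry": 0, "rz": 0, "dx": 0, "dy": 0, "dz": 0, "gripper": 1},
    {"rx": 0, "ry": 0, "rz": 0, "dx": 0, "dy": 0, "dz": 0, "gripper": 1},
    {"rx": 0, "ry": 0, "rz": 0, "dx": 0, "dy": 0, "dz": 0, "gripper": 1},
    {"rx": 0, "ry": 0, "rz": 0, "dx": 0, "dy": 0, "dz": 0, "gripper": 1},
    {"rx": 0, "ry": 0, "rz": 0, "dx": 0, "dy": 0, "dz": -15, "gripper": 1},
    {"rx": 0, "ry": 0, "rz": 0, "dx": 0, "dy": 0, "dz": -35, "gripper": 1},
    {"rx": 0, "ry": 0, "rz": 0, "dx": 0, "dy": 0, "dz": -50, "gripper": 1},
    {"rx": 0, "ry": 0, "rz": 0, "dx": 0, "dy": 0, "dz": -50, "gripper": 1},
    {"rx": 0, "ry": 0, "rz": 0, "dx": 3, "dy": 35, "dz": -8, "gripper": 1},
    {"rx": 0, "ry": 0, "rz": 0, "dx": 3, "dy": 35, "dz": 0, "gripper": 1},
    {"rx": 0, "ry": 0, "rz": 0, "dx": 3, "dy": 35, "dz": 0, "gripper": 1},
    {"rx": 0, "ry": 0, "rz": 0, "dx": 2, "dy": 35, "dz": 0, "gripper": 1},
    {"rx": 0, "ry": 0, "rz": 0, "dx": 0, "dy": 0, "dz": 0, "gripper": 1},
    {"rx": 0, "ry": 0, "rz": 0, "dx": 0, "dy": 0, "dz": 0, "gripper": 1},
  ],
)

```text
clock: 9.3
tcp_pos: [0.5987, -0.0518, 0.2006]
orientation: [-3.141, -0.001, -0.001]
contact_force: [-0.2, 0.8, -0.3]
grip_width: 0.0858
gripper_force: 0.0
```

```bash
python3 - <<'E'
from bench import r
import cv2
cv2.imwrite("pics/w4.png",r.grab_frame("wrist"));cv2.imwrite("pics/s4.png",r.grab_frame("side"))
E
```

```text
(no output)
```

View pics/w4.png

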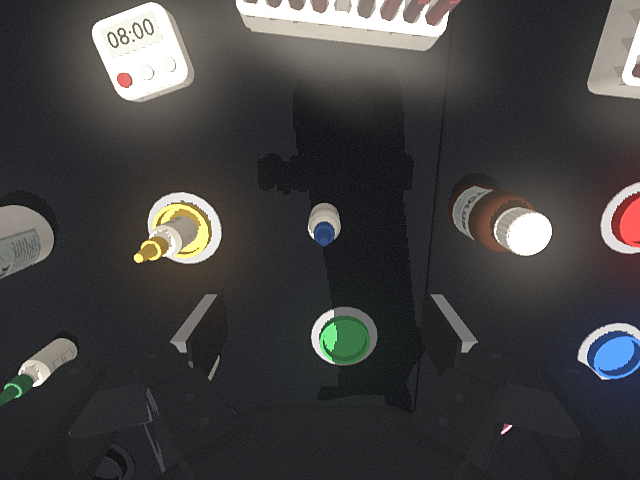

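Yellow stands in its cup (185,228), and the blue dropper is centred below the gripper at (323,225).

Call:
step_arm(
  moves=[
    {"rx": 0, "ry": 0, "rz": 0, "dx": 0, "dy": 0, "dz": 30, "gripper": 1},
    {"rx": 0, "ry": 0, "rz": 0, "dx": 0, "dy": 0, "dz": 40, "gripper": 1},
    {"rx": 0, "ry": 0, "rz": 0, "dx": 0, "dy": 0, "dz": 40, "gripper": 1},
    {"rx": 0, "ry": 0, "rz": 0, "dx": 0, "dy": 0, "dz": 25, "gripper": 1},
    {"rx": 0, "ry": 0, "rz": 0, "dx": 0, "dy": 0, "dz": 18, "gripper": 1},
    {"rx": 0, "ry": 0, "rz": 0, "dx": 0, "dy": 0, "dz": 9, "gripper": 1},
    {"rx": 0, "ry": 0, "rz": 0, "dx": 0, "dy": 0, "dz": 0, "gripper": 1},
    {"rx": 0, "ry": 0, "rz": 0, "dx": 0, "dy": 0, "dz": 0, "gripper": -1},
    {"rx": 0, "ry": 0, "rz": 0, "dx": 0, "dy": 0, "dz": 0, "gripper": -1},
    {"rx": 0, "ry": 0, "rz": 0, "dx": 0, "dy": 0, "dz": 0, "gripper": -1},
    {"rx": 0, "ry": 0, "rz": 0, "dx": 0, "dy": 0, "dz": 0, "gripper": -1},
    {"rx": 0, "ry": 0, "rz": 0, "dx": 0, "dy": 0, "dz": 0, "gripper": -1},
    {"rx": 0, "ry": 0, "rz": 0, "dx": 0, "dy": 0, "dz": 0, "gripper": -1},
  ],
  grip_force=25,
)

```text
clock: 11.02
tcp_pos: [0.599, -0.0526, 0.0384]
orientation: [3.141, 0.001, 0.001]
contact_force: [-0.4, -0.1, 5.5]
grip_width: 0.0276
gripper_force: 25.8
```

Call:
step_arm(
  moves=[
    {"rx": 0, "ry": 0, "rz": 0, "dx": 0, "dy": 0, "dz": -10, "gripper": -1},
    {"rx": 0, "ry": 0, "rz": 0, "dx": 0, "dy": 0, "dz": -30, "gripper": -1},
    {"rx": 0, "ry": 0, "rz": 0, "dx": 0, "dy": 0, "dz": -40, "gripper": -1},
    {"rx": 0, "ry": 0, "rz": 0, "dx": 0, "dy": 0, "dz": -40, "gripper": -1},
    {"rx": 0, "ry": 0, "rz": 0, "dx": 0, "dy": 0, "dz": -30, "gripper": -1},
    {"rx": 0, "ry": 0, "rz": 0, "dx": 0, "dy": 0, "dz": -10, "gripper": -1},
    {"rx": 0, "ry": 0, "rz": 0, "dx": -6, "dy": 12, "dz": 0, "gripper": -1},
    {"rx": 0, "ry": 0, "rz": 0, "dx": -12, "dy": 25, "dz": 0, "gripper": -1},
    {"rx": 0, "ry": 0, "rz": 0, "dx": -20, "dy": 42, "dz": 0, "gripper": -1},
    {"rx": 0, "ry": 0, "rz": 0, "dx": -20, "dy": 42, "dz": 0, "gripper": -1},
    {"rx": 0, "ry": 0, "rz": 0, "dx": -20, "dy": 42, "dz": 0, "gripper": -1},
    {"rx": 0, "ry": 0, "rz": 0, "dx": -20, "dy": 42, "dz": 0, "gripper": -1},
    {"rx": 0, "ry": 0, "rz": 0, "dx": -20, "dy": 42, "dz": 0, "gripper": -1},
    {"rx": 0, "ry": 0, "rz": 0, "dx": -20, "dy": 40, "dz": 0, "gripper": -1},
    {"rx": 0, "ry": 0, "rz": 0, "dx": -12, "dy": 25, "dz": 0, "gripper": -1},
    {"rx": 0, "ry": 0, "rz": 0, "dx": -5, "dy": 12, "dz": 0, "gripper": -1},
    {"rx": 0, "ry": 0, "rz": 0, "dx": 0, "dy": 0, "dz": 0, "gripper": -1},
    {"rx": 0, "ry": 0, "rz": 0, "dx": 0, "dy": 0, "dz": 0, "gripper": -1},
  ],
)

```text
clock: 13.28
tcp_pos: [0.4446, -0.3751, 0.1974]
orientation: [-3.14, -0.004, 0.0]
contact_force: [0.8, 0.1, -0.5]
grip_width: 0.0276
gripper_force: 25.2
```

```bash
python3 - <<'E'
from bench import r
import cv2
cv2.imwrite("pics/w5.png",r.grab_frame("wrist"))
E
```

```text
(no output)
```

View pics/w5.png

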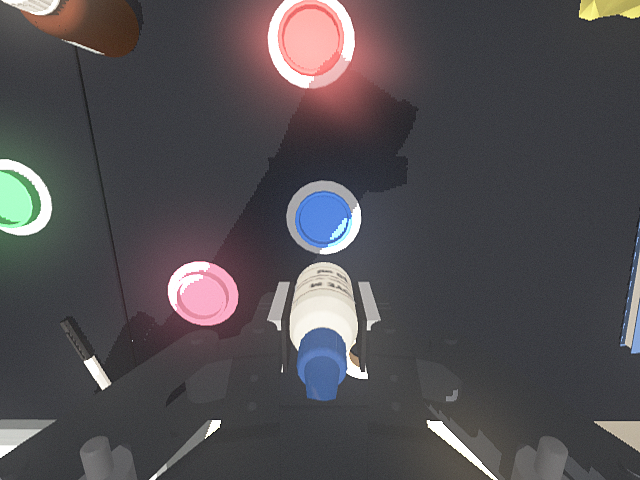

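Blue cup's foot is centred at (324,217), so it is aligned to about 1 mm. Lower and release.

Call:
step_arm(
  moves=[
    {"rx": 0, "ry": 0, "rz": 0, "dx": 0, "dy": 1, "dz": 20, "gripper": -1},
    {"rx": 0, "ry": 0, "rz": 0, "dx": 0, "dy": 0, "dz": 40, "gripper": -1},
    {"rx": 0, "ry": 0, "rz": 0, "dx": 0, "dy": 0, "dz": 40, "gripper": -1},
    {"rx": 0, "ry": 0, "rz": 0, "dx": 0, "dy": 0, "dz": 25, "gripper": -1},
    {"rx": 0, "ry": 0, "rz": 0, "dx": 0, "dy": 0, "dz": 15, "gripper": -1},
    {"rx": 0, "ry": 0, "rz": 0, "dx": 0, "dy": 0, "dz": 9, "gripper": -1},
    {"rx": 0, "ry": 0, "rz": 0, "dx": 0, "dy": 0, "dz": 4, "gripper": -1},
    {"rx": 0, "ry": 0, "rz": 0, "dx": 0, "dy": 0, "dz": 2, "gripper": -1},
    {"rx": 0, "ry": 0, "rz": 0, "dx": 0, "dy": 0, "dz": 0, "gripper": -1},
    {"rx": 0, "ry": 0, "rz": 0, "dx": 0, "dy": 0, "dz": 0, "gripper": -1},
  ],
)

```text
clock: 14.58
tcp_pos: [0.4441, -0.3779, 0.0433]
orientation: [3.141, 0.001, 0.001]
contact_force: [0.8, 0.2, -0.5]
grip_width: 0.0278
gripper_force: 25.2
```

Call:
step_arm(
  moves=[
    {"rx": 0, "ry": 0, "rz": 0, "dx": 0, "dy": 0, "dz": 1, "gripper": -1},
    {"rx": 0, "ry": 0, "rz": 0, "dx": 0, "dy": 0, "dz": 0, "gripper": -0.2},
    {"rx": 0, "ry": 0, "rz": 0, "dx": 0, "dy": 0, "dz": 0, "gripper": 0.2},
    {"rx": 0, "ry": 0, "rz": 0, "dx": 0, "dy": 0, "dz": 0, "gripper": 1},
    {"rx": 0, "ry": 0, "rz": 0, "dx": 0, "dy": 0, "dz": 0, "gripper": 1},
    {"rx": 0, "ry": 0, "rz": 0, "dx": 0, "dy": 0, "dz": 0, "gripper": 1},
    {"rx": 0, "ry": 0, "rz": 0, "dx": 0, "dy": 0, "dz": 0, "gripper": 1},
    {"rx": 0, "ry": 0, "rz": 0, "dx": 0, "dy": 0, "dz": -15, "gripper": 1},
    {"rx": 0, "ry": 0, "rz": 0, "dx": 0, "dy": 0, "dz": -35, "gripper": 1},
    {"rx": 0, "ry": 0, "rz": 0, "dx": 0, "dy": 0, "dz": -50, "gripper": 1},
    {"rx": 0, "ry": 0, "rz": 0, "dx": 0, "dy": 0, "dz": -50, "gripper": 1},
    {"rx": 0, "ry": 0, "rz": 0, "dx": 0, "dy": -20, "dz": -8, "gripper": 1},
    {"rx": 0, "ry": 0, "rz": 0, "dx": 0, "dy": -40, "dz": 0, "gripper": 1},
    {"rx": 0, "ry": 0, "rz": 0, "dx": 0, "dy": -40, "dz": 0, "gripper": 1},
    {"rx": 0, "ry": 0, "rz": 0, "dx": 0, "dy": -40, "dz": 0, "gripper": 1},
    {"rx": 0, "ry": 0, "rz": 0, "dx": 0, "dy": -40, "dz": 0, "gripper": 1},
    {"rx": 0, "ry": 0, "rz": 0, "dx": 0, "dy": -40, "dz": 0, "gripper": 1},
  ],
)

```text
clock: 16.7
tcp_pos: [0.4429, -0.1556, 0.1997]
orientation: [-3.141, -0.002, 0.001]
contact_force: [0.8, 1.2, 0.2]
grip_width: 0.0857
gripper_force: 0.0
```

Call:
step_arm(
  moves=[
    {"rx": 0, "ry": 0, "rz": 0, "dx": -1, "dy": -40, "dz": 0, "gripper": 1},
    {"rx": 0, "ry": 0, "rz": 0, "dx": -1, "dy": -40, "dz": 0, "gripper": 1},
    {"rx": 0, "ry": 0, "rz": 0, "dx": -1, "dy": -40, "dz": 0, "gripper": 1},
    {"rx": 0, "ry": 0, "rz": 0, "dx": -1, "dy": -40, "dz": 0, "gripper": 1},
    {"rx": 0, "ry": 0, "rz": 0, "dx": -1, "dy": -40, "dz": 0, "gripper": 1},
    {"rx": 0, "ry": 0, "rz": 0, "dx": -2, "dy": -37, "dz": 0, "gripper": 1},
    {"rx": 0, "ry": 0, "rz": 0, "dx": 0, "dy": 0, "dz": 0, "gripper": 1},
    {"rx": 0, "ry": 0, "rz": 0, "dx": 0, "dy": 0, "dz": 0, "gripper": 1},
    {"rx": 0, "ry": 0, "rz": 0, "dx": 0, "dy": 0, "dz": 0, "gripper": 1},
  ],
)

```text
clock: 17.82
tcp_pos: [0.4364, 0.0781, 0.1997]
orientation: [3.141, -0.002, -0.001]
contact_force: [0.2, -0.0, -0.4]
grip_width: 0.0855
gripper_force: 0.0
```

```bash
python3 - <<'E'
from bench import r
from h import *
print(r.get_obs()["joints"])
c=r.camera_info("wrist");W=r.grab_frame("wrist");cv2.imwrite("pics/w6.png",W);cv2.imwrite("pics/s6.png",r.grab_frame("side"))
a,n=blob(W,(323,232),20,0);print(a,n,plane(c,a,.0675).round(4))
E
```

```text
[ 0.04120788  0.18982823 -0.39736384  2.11949171  0.09798036  0.84974289
 -1.98659331]
[320.85427136 233.64070352] 398 [0.4373 0.0802 0.0675]
```

View pics/w6.png

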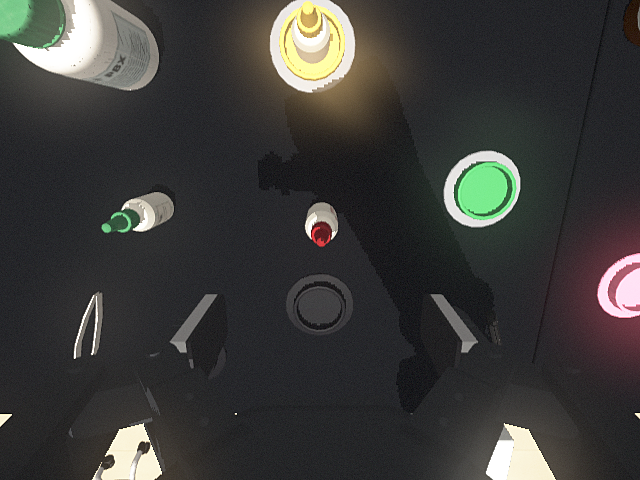

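Red dropper is at (321,225), and yellow and green look right; a 1.5 mm correction, then grasp.

Call:
step_arm(
  moves=[
    {"rx": 0, "ry": 0, "rz": 0, "dx": 0.5, "dy": -1.5, "dz": 30, "gripper": 1},
    {"rx": 0, "ry": 0, "rz": 0, "dx": 0, "dy": 0, "dz": 40, "gripper": 1},
    {"rx": 0, "ry": 0, "rz": 0, "dx": 0, "dy": 0, "dz": 40, "gripper": 1},
    {"rx": 0, "ry": 0, "rz": 0, "dx": 0, "dy": 0, "dz": 25, "gripper": 1},
    {"rx": 0, "ry": 0, "rz": 0, "dx": 0, "dy": 0, "dz": 18, "gripper": 1},
    {"rx": 0, "ry": 0, "rz": 0, "dx": 0, "dy": 0, "dz": 8.5, "gripper": 1},
    {"rx": 0, "ry": 0, "rz": 0, "dx": 0, "dy": 0, "dz": 0, "gripper": 1},
    {"rx": 0, "ry": 0, "rz": 0, "dx": 0, "dy": 0, "dz": 0, "gripper": -1},
    {"rx": 0, "ry": 0, "rz": 0, "dx": 0, "dy": 0, "dz": 0, "gripper": -1},
    {"rx": 0, "ry": 0, "rz": 0, "dx": 0, "dy": 0, "dz": 0, "gripper": -1},
    {"rx": 0, "ry": 0, "rz": 0, "dx": 0, "dy": 0, "dz": 0, "gripper": -1},
    {"rx": 0, "ry": 0, "rz": 0, "dx": 0, "dy": 0, "dz": 0, "gripper": -1},
    {"rx": 0, "ry": 0, "rz": 0, "dx": 0, "dy": 0, "dz": 0, "gripper": -1},
  ],
  grip_force=25,
)

```text
clock: 19.55
tcp_pos: [0.4374, 0.0809, 0.0387]
orientation: [3.142, 0.001, 0.001]
contact_force: [-0.9, -1.1, 6.2]
grip_width: 0.0274
gripper_force: 27.1
```

Call:
step_arm(
  moves=[
    {"rx": 0, "ry": 0, "rz": 0, "dx": 0, "dy": 0, "dz": -10, "gripper": -1},
    {"rx": 0, "ry": 0, "rz": 0, "dx": 0, "dy": 0, "dz": -30, "gripper": -1},
    {"rx": 0, "ry": 0, "rz": 0, "dx": 0, "dy": 0, "dz": -40, "gripper": -1},
    {"rx": 0, "ry": 0, "rz": 0, "dx": 0, "dy": 0, "dz": -40, "gripper": -1},
    {"rx": 0, "ry": 0, "rz": 0, "dx": 0, "dy": 0, "dz": -30, "gripper": -1},
    {"rx": 0, "ry": 0, "rz": 0, "dx": 0, "dy": 0, "dz": -10, "gripper": -1},
    {"rx": 0, "ry": 0, "rz": 0, "dx": 4, "dy": 12, "dz": 0, "gripper": -1},
    {"rx": 0, "ry": 0, "rz": 0, "dx": 9, "dy": 25, "dz": 0, "gripper": -1},
    {"rx": 0, "ry": 0, "rz": 0, "dx": 15, "dy": 41, "dz": 0, "gripper": -1},
    {"rx": 0, "ry": 0, "rz": 0, "dx": 15, "dy": 41, "dz": 0, "gripper": -1},
    {"rx": 0, "ry": 0, "rz": 0, "dx": 15, "dy": 41, "dz": 0, "gripper": -1},
    {"rx": 0, "ry": 0, "rz": 0, "dx": 15, "dy": 41, "dz": 0, "gripper": -1},
    {"rx": 0, "ry": 0, "rz": 0, "dx": 15, "dy": 41, "dz": 0, "gripper": -1},
    {"rx": 0, "ry": 0, "rz": 0, "dx": 15, "dy": 41, "dz": 0, "gripper": -1},
    {"rx": 0, "ry": 0, "rz": 0, "dx": 15, "dy": 41, "dz": 0, "gripper": -1},
    {"rx": 0, "ry": 0, "rz": 0, "dx": 15, "dy": 41, "dz": 0, "gripper": -1},
    {"rx": 0, "ry": 0, "rz": 0, "dx": 15, "dy": 42, "dz": 0, "gripper": -1},
    {"rx": 0, "ry": 0, "rz": 0, "dx": 8, "dy": 25, "dz": 0, "gripper": -1},
    {"rx": 0, "ry": 0, "rz": 0, "dx": 5, "dy": 13, "dz": 0, "gripper": -1},
    {"rx": 0, "ry": 0, "rz": 0, "dx": 0, "dy": 0, "dz": 0, "gripper": -1},
  ],
)

```text
clock: 22.05
tcp_pos: [0.5976, -0.3646, 0.1966]
orientation: [-3.141, 0.001, 0.003]
contact_force: [-0.2, 0.3, -0.5]
grip_width: 0.0274
gripper_force: 26.4
```

Call:
step_arm(
  moves=[
    {"rx": 0, "ry": 0, "rz": 0, "dx": 0, "dy": 0, "dz": 0, "gripper": -1},
  ],
)

```text
clock: 22.18
tcp_pos: [0.5983, -0.3624, 0.1978]
orientation: [-3.14, -0.003, 0.001]
contact_force: [0.6, 1.0, -0.5]
grip_width: 0.0275
gripper_force: 26.4
```

```bash
python3 - <<'E'
from bench import r
import cv2
cv2.imwrite("pics/w7.png",r.grab_frame("wrist"))
E
```

```text
(no output)
```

View pics/w7.png

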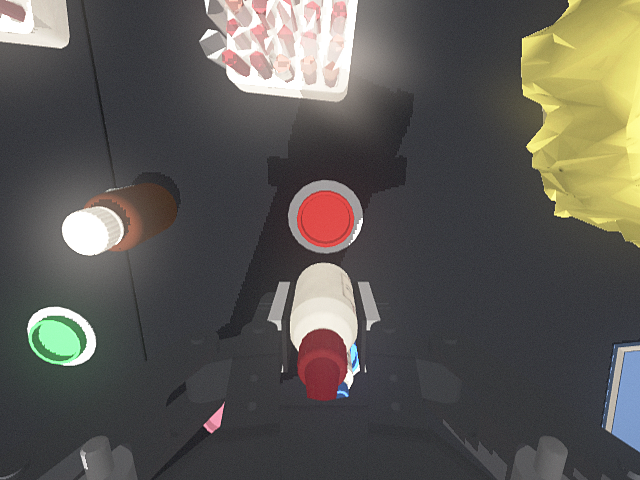

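Red cup's foot is at (325,217), so shift 2 mm along tool y and lower.

Call:
step_arm(
  moves=[
    {"rx": 0, "ry": 0, "rz": 0, "dx": 0, "dy": 2, "dz": 20, "gripper": -1},
    {"rx": 0, "ry": 0, "rz": 0, "dx": 0, "dy": 0, "dz": 40, "gripper": -1},
    {"rx": 0, "ry": 0, "rz": 0, "dx": 0, "dy": 0, "dz": 40, "gripper": -1},
    {"rx": 0, "ry": 0, "rz": 0, "dx": 0, "dy": 0, "dz": 25, "gripper": -1},
    {"rx": 0, "ry": 0, "rz": 0, "dx": 0, "dy": 0, "dz": 15, "gripper": -1},
    {"rx": 0, "ry": 0, "rz": 0, "dx": 0, "dy": 0, "dz": 9, "gripper": -1},
    {"rx": 0, "ry": 0, "rz": 0, "dx": 0, "dy": 0, "dz": 4, "gripper": -1},
    {"rx": 0, "ry": 0, "rz": 0, "dx": 0, "dy": 0, "dz": 2, "gripper": -1},
    {"rx": 0, "ry": 0, "rz": 0, "dx": 0, "dy": 0, "dz": 0, "gripper": -1},
    {"rx": 0, "ry": 0, "rz": 0, "dx": 0, "dy": 0, "dz": 0, "gripper": -1},
  ],
)

```text
clock: 23.48
tcp_pos: [0.5987, -0.3663, 0.0439]
orientation: [3.141, 0.001, 0.001]
contact_force: [0.4, 0.7, -1.3]
grip_width: 0.0277
gripper_force: 26.4
```

Call:
step_arm(
  moves=[
    {"rx": 0, "ry": 0, "rz": 0, "dx": 0, "dy": 0, "dz": 1.5, "gripper": -1},
    {"rx": 0, "ry": 0, "rz": 0, "dx": 0, "dy": 0, "dz": 0, "gripper": -0.2},
    {"rx": 0, "ry": 0, "rz": 0, "dx": 0, "dy": 0, "dz": 0, "gripper": 0.2},
    {"rx": 0, "ry": 0, "rz": 0, "dx": 0, "dy": 0, "dz": 0, "gripper": 1},
    {"rx": 0, "ry": 0, "rz": 0, "dx": 0, "dy": 0, "dz": 0, "gripper": 1},
    {"rx": 0, "ry": 0, "rz": 0, "dx": 0, "dy": 0, "dz": 0, "gripper": 1},
    {"rx": 0, "ry": 0, "rz": 0, "dx": 0, "dy": 0, "dz": 0, "gripper": 1},
    {"rx": 0, "ry": 0, "rz": 0, "dx": 0, "dy": 0, "dz": -15, "gripper": 1},
    {"rx": 0, "ry": 0, "rz": 0, "dx": 0, "dy": 0, "dz": -35, "gripper": 1},
    {"rx": 0, "ry": 0, "rz": 0, "dx": 0, "dy": 0, "dz": -50, "gripper": 1},
    {"rx": 0, "ry": 0, "rz": 0, "dx": 0, "dy": 0, "dz": -50, "gripper": 1},
    {"rx": 0, "ry": 0, "rz": 0, "dx": 0, "dy": 0, "dz": -8, "gripper": 1},
  ],
)

```text
clock: 24.98
tcp_pos: [0.6007, -0.3672, 0.206]
orientation: [3.137, 0.001, 0.013]
contact_force: [-1.1, 0.1, -0.4]
grip_width: 0.0857
gripper_force: 0.0
```

Call:
step_arm(
  moves=[
    {"rx": 0, "ry": 0, "rz": 0, "dx": -5, "dy": -22, "dz": 0, "gripper": 1},
    {"rx": 0, "ry": 0, "rz": 0, "dx": -11, "dy": -43, "dz": 0, "gripper": 1},
    {"rx": 0, "ry": 0, "rz": 0, "dx": -11, "dy": -43, "dz": 0, "gripper": 1},
    {"rx": 0, "ry": 0, "rz": 0, "dx": -11, "dy": -43, "dz": 0, "gripper": 1},
    {"rx": 0, "ry": 0, "rz": 0, "dx": -11, "dy": -43, "dz": 0, "gripper": 1},
    {"rx": 0, "ry": 0, "rz": 0, "dx": -11, "dy": -43, "dz": 0, "gripper": 1},
    {"rx": 0, "ry": 0, "rz": 0, "dx": -11, "dy": -43, "dz": 0, "gripper": 1},
    {"rx": 0, "ry": 0, "rz": 0, "dx": -11, "dy": -43, "dz": 0, "gripper": 1},
    {"rx": 0, "ry": 0, "rz": 0, "dx": -11, "dy": -43, "dz": 0, "gripper": 1},
    {"rx": 0, "ry": 0, "rz": 0, "dx": -11, "dy": -43, "dz": 0, "gripper": 1},
    {"rx": 0, "ry": 0, "rz": 0, "dx": -11, "dy": -43, "dz": 0, "gripper": 1},
    {"rx": 0, "ry": 0, "rz": 0, "dx": -11, "dy": -43, "dz": 0, "gripper": 1},
    {"rx": 0, "ry": 0, "rz": 0, "dx": -11, "dy": -43, "dz": 0, "gripper": 1},
    {"rx": 0, "ry": 0, "rz": 0, "dx": -10, "dy": -43, "dz": 0, "gripper": 1},
    {"rx": 0, "ry": 0, "rz": 0, "dx": -5, "dy": -24, "dz": 0, "gripper": 1},
    {"rx": 0, "ry": 0, "rz": 0, "dx": 0, "dy": 0, "dz": 0, "gripper": 1},
    {"rx": 0, "ry": 0, "rz": 0, "dx": 0, "dy": 0, "dz": 0, "gripper": 1},
    {"rx": 0, "ry": 0, "rz": 0, "dx": 0, "dy": 0, "dz": 0, "gripper": 1},
  ],
)

```text
clock: 27.22
tcp_pos: [0.4464, 0.2373, 0.1997]
orientation: [3.141, -0.002, -0.0]
contact_force: [0.3, -0.8, -1.9]
grip_width: 0.0853
gripper_force: 0.0
```

```bash
python3 - <<'E'
from bench import r
from h import *
print(r.get_obs()["joints"])
c=r.camera_info("wrist");W=r.grab_frame("wrist");cv2.imwrite("pics/w8.png",W);cv2.imwrite("pics/s8.png",r.grab_frame("side"))
a,n=blob(W,(323,232),20,70);print(a,n,plane(c,a,.0675).round(4))
E
```

```text
[-0.23462199  0.29773971 -0.44555013  1.98509385  0.16378895  0.89356109
 -2.33857118]
[312.  232.5] 6 [0.4484 0.2464 0.0675]
```

View pics/w8.png

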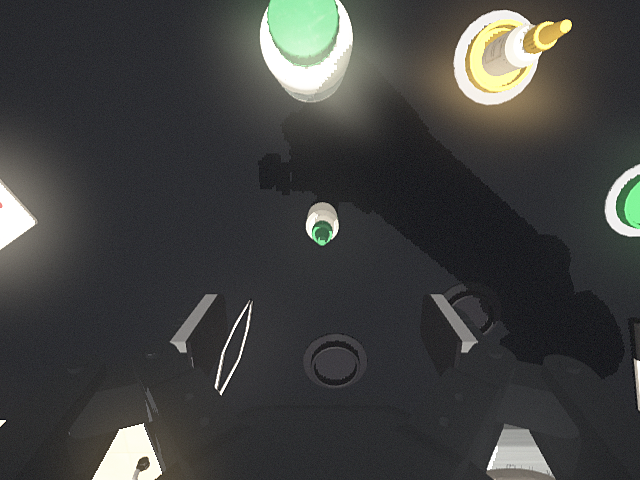

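Green dropper is at (322,224), aligned to about 1 mm, with the white bottle clear of the fingers. Grasp it.

Call:
step_arm(
  moves=[
    {"rx": 0, "ry": 0, "rz": 0, "dx": 0.5, "dy": -1, "dz": 30, "gripper": 1},
    {"rx": 0, "ry": 0, "rz": 0, "dx": 0, "dy": 0, "dz": 40, "gripper": 1},
    {"rx": 0, "ry": 0, "rz": 0, "dx": 0, "dy": 0, "dz": 40, "gripper": 1},
    {"rx": 0, "ry": 0, "rz": 0, "dx": 0, "dy": 0, "dz": 25, "gripper": 1},
    {"rx": 0, "ry": 0, "rz": 0, "dx": 0, "dy": 0, "dz": 18, "gripper": 1},
    {"rx": 0, "ry": 0, "rz": 0, "dx": 0, "dy": 0, "dz": 8.5, "gripper": 1},
    {"rx": 0, "ry": 0, "rz": 0, "dx": 0, "dy": 0, "dz": 0, "gripper": 1},
    {"rx": 0, "ry": 0, "rz": 0, "dx": 0, "dy": 0, "dz": 0, "gripper": -1},
    {"rx": 0, "ry": 0, "rz": 0, "dx": 0, "dy": 0, "dz": 0, "gripper": -1},
    {"rx": 0, "ry": 0, "rz": 0, "dx": 0, "dy": 0, "dz": 0, "gripper": -1},
    {"rx": 0, "ry": 0, "rz": 0, "dx": 0, "dy": 0, "dz": 0, "gripper": -1},
    {"rx": 0, "ry": 0, "rz": 0, "dx": 0, "dy": 0, "dz": 0, "gripper": -1},
    {"rx": 0, "ry": 0, "rz": 0, "dx": 0, "dy": 0, "dz": 0, "gripper": -1},
  ],
  grip_force=25,
)

```text
clock: 28.95
tcp_pos: [0.4467, 0.24, 0.0387]
orientation: [-3.142, -0.001, -0.001]
contact_force: [-1.1, -1.5, 6.7]
grip_width: 0.0277
gripper_force: 25.4
```

Call:
step_arm(
  moves=[
    {"rx": 0, "ry": 0, "rz": 0, "dx": 0, "dy": 0, "dz": -10, "gripper": -1},
    {"rx": 0, "ry": 0, "rz": 0, "dx": 0, "dy": 0, "dz": -30, "gripper": -1},
    {"rx": 0, "ry": 0, "rz": 0, "dx": 0, "dy": 0, "dz": -40, "gripper": -1},
    {"rx": 0, "ry": 0, "rz": 0, "dx": 0, "dy": 0, "dz": -40, "gripper": -1},
    {"rx": 0, "ry": 0, "rz": 0, "dx": 0, "dy": 0, "dz": -30, "gripper": -1},
    {"rx": 0, "ry": 0, "rz": 0, "dx": 0, "dy": 0, "dz": -10, "gripper": -1},
    {"rx": 0, "ry": 0, "rz": 0, "dx": 0, "dy": 12, "dz": 0, "gripper": -1},
    {"rx": 0, "ry": 0, "rz": 0, "dx": 2, "dy": 25, "dz": 0, "gripper": -1},
    {"rx": 0, "ry": 0, "rz": 0, "dx": 2, "dy": 40, "dz": 0, "gripper": -1},
    {"rx": 0, "ry": 0, "rz": 0, "dx": 2, "dy": 40, "dz": 0, "gripper": -1},
    {"rx": 0, "ry": 0, "rz": 0, "dx": 2, "dy": 40, "dz": 0, "gripper": -1},
    {"rx": 0, "ry": 0, "rz": 0, "dx": 2, "dy": 40, "dz": 0, "gripper": -1},
    {"rx": 0, "ry": 0, "rz": 0, "dx": 2, "dy": 40, "dz": 0, "gripper": -1},
    {"rx": 0, "ry": 0, "rz": 0, "dx": 2, "dy": 40, "dz": 0, "gripper": -1},
    {"rx": 0, "ry": 0, "rz": 0, "dx": 2, "dy": 25, "dz": 0, "gripper": -1},
    {"rx": 0, "ry": 0, "rz": 0, "dx": 0, "dy": 13, "dz": 0, "gripper": -1},
    {"rx": 0, "ry": 0, "rz": 0, "dx": 0, "dy": 0, "dz": 0, "gripper": -1},
    {"rx": 0, "ry": 0, "rz": 0, "dx": 0, "dy": 0, "dz": 0, "gripper": -1},
  ],
)

```text
clock: 31.2
tcp_pos: [0.4624, -0.074, 0.198]
orientation: [-3.141, -0.003, 0.001]
contact_force: [0.2, -0.1, -0.1]
grip_width: 0.0274
gripper_force: 24.9
```

```bash
python3 - <<'E'
from bench import r
import cv2
cv2.imwrite("pics/w9.png",r.grab_frame("wrist"))
E
```

```text
(no output)
```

View pics/w9.png

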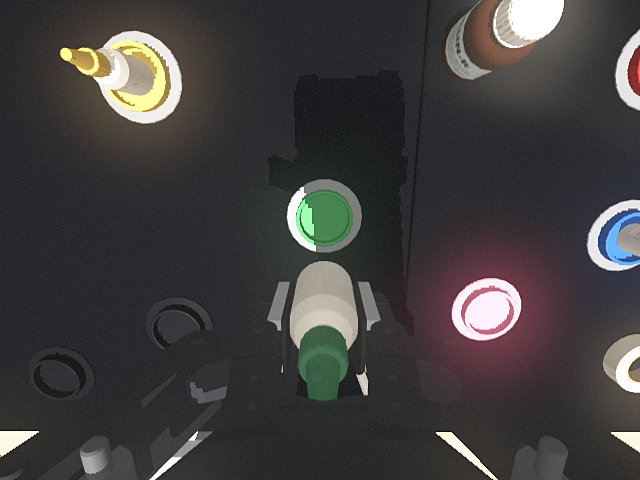

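Green cup's foot is at (324,216), aligned. Lower, then release and lift.

Call:
step_arm(
  moves=[
    {"rx": 0, "ry": 0, "rz": 0, "dx": 0.5, "dy": 1, "dz": 20, "gripper": -1},
    {"rx": 0, "ry": 0, "rz": 0, "dx": 0, "dy": 0, "dz": 40, "gripper": -1},
    {"rx": 0, "ry": 0, "rz": 0, "dx": 0, "dy": 0, "dz": 40, "gripper": -1},
    {"rx": 0, "ry": 0, "rz": 0, "dx": 0, "dy": 0, "dz": 25, "gripper": -1},
    {"rx": 0, "ry": 0, "rz": 0, "dx": 0, "dy": 0, "dz": 15, "gripper": -1},
    {"rx": 0, "ry": 0, "rz": 0, "dx": 0, "dy": 0, "dz": 9, "gripper": -1},
    {"rx": 0, "ry": 0, "rz": 0, "dx": 0, "dy": 0, "dz": 4, "gripper": -1},
    {"rx": 0, "ry": 0, "rz": 0, "dx": 0, "dy": 0, "dz": 2, "gripper": -1},
    {"rx": 0, "ry": 0, "rz": 0, "dx": 0, "dy": 0, "dz": 0, "gripper": -1},
    {"rx": 0, "ry": 0, "rz": 0, "dx": 0, "dy": 0, "dz": 0, "gripper": -1},
  ],
)

```text
clock: 32.5
tcp_pos: [0.4635, -0.0762, 0.0437]
orientation: [3.141, 0.001, 0.001]
contact_force: [0.4, -0.9, 0.0]
grip_width: 0.0275
gripper_force: 24.9
```

Call:
step_arm(
  moves=[
    {"rx": 0, "ry": 0, "rz": 0, "dx": 0, "dy": 0, "dz": 1.5, "gripper": -1},
    {"rx": 0, "ry": 0, "rz": 0, "dx": 0, "dy": 0, "dz": 0, "gripper": -0.2},
    {"rx": 0, "ry": 0, "rz": 0, "dx": 0, "dy": 0, "dz": 0, "gripper": 0.2},
    {"rx": 0, "ry": 0, "rz": 0, "dx": 0, "dy": 0, "dz": 0, "gripper": 1},
    {"rx": 0, "ry": 0, "rz": 0, "dx": 0, "dy": 0, "dz": 0, "gripper": 1},
    {"rx": 0, "ry": 0, "rz": 0, "dx": 0, "dy": 0, "dz": 0, "gripper": 1},
    {"rx": 0, "ry": 0, "rz": 0, "dx": 0, "dy": 0, "dz": 0, "gripper": 1},
    {"rx": 0, "ry": 0, "rz": 0, "dx": 0, "dy": 0, "dz": -15, "gripper": 1},
    {"rx": 0, "ry": 0, "rz": 0, "dx": 0, "dy": 0, "dz": -35, "gripper": 1},
    {"rx": 0, "ry": 0, "rz": 0, "dx": 0, "dy": 0, "dz": -50, "gripper": 1},
    {"rx": 0, "ry": 0, "rz": 0, "dx": 0, "dy": 0, "dz": -50, "gripper": 1},
    {"rx": 0, "ry": 0, "rz": 0, "dx": 0, "dy": 0, "dz": -50, "gripper": 1},
    {"rx": 0, "ry": 0, "rz": 0, "dx": 0, "dy": 0, "dz": 0, "gripper": 1},
    {"rx": 0, "ry": 0, "rz": 0, "dx": 0, "dy": 0, "dz": 0, "gripper": 1},
  ],
)

```text
clock: 34.25
tcp_pos: [0.4627, -0.0762, 0.2421]
orientation: [3.141, 0.001, 0.001]
contact_force: [0.5, 0.2, -0.1]
grip_width: 0.0854
gripper_force: 0.0
```

```bash
python3 - <<'E'
from bench import r
import cv2
cv2.imwrite("pics/w10.png",r.grab_frame("wrist"))
cv2.imwrite("pics/s10.png",r.grab_frame("scene")[120:370,130:450].repeat(2,0).repeat(2,1))
E
```

```text
(no output)
```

View pics/s10.png

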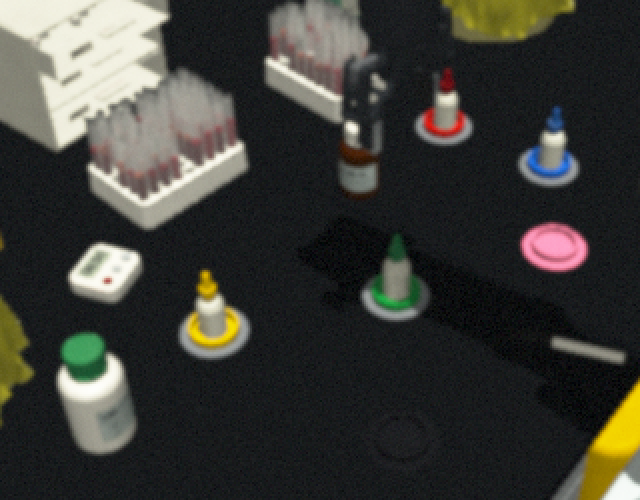

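View pics/w10.png

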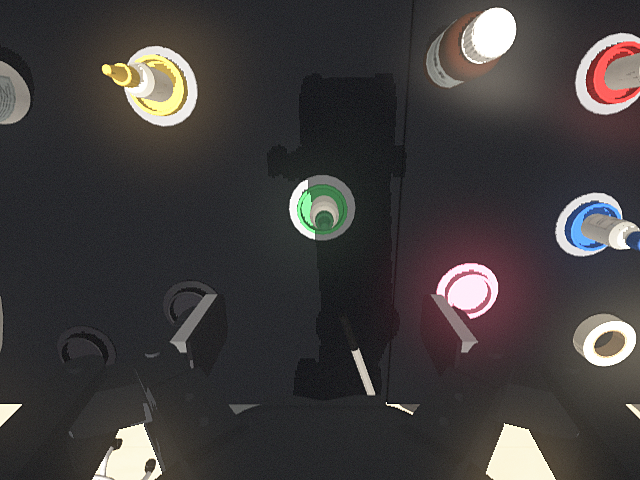

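All four bottles stand upright in their matching cups: in the crop, red (445,110), blue (552,150), green (397,280) and yellow (211,315). The white and amber bottles are where they were, and the gripper is clear of everything.

```bash
python3 -c "
from bench import r
print(r.hand_in())"
```

```text
the job is handed in; nothing more can be done
None
```

The job is handed in: the last pictures show all four dropper bottles upright in the cups of their cap colours and both larger bottles standing where they were, but hand-in returned no verdict.

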